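# Seat the sharpening stone in its board

## Robot

A 6-joint arm with a two-finger parallel gripper is mounted at the origin on the work surface. World frame = base frame: x ahead of the robot, y to its left, z up, the work surface at z = 0. Lengths are in m, angles in rad, forces in N, time in s.
With the tool pointing down it reaches from about 0.35 to 0.975 m from the base axis. Payload 17.4 kg.
Tool frame: the origin (TCP) lies at the very end of the fingers, on their centre line; the grasp point (between the pads) lies r.grasp_offset behind it (r.grasp_offset is the distance from the TCP to the grasp point, in m); x points along the fingers, y is the direction in which the jaws open and shut, and the axes are right-handed (so a half turn about x gives the same grasp; the last joint's range is limited). The gripper opens to 85 mm and grips with 20 to 120 N. Pads are 22 mm wide; open, the fingers measure 114 mm over their backs; the gripper's body (76 mm by 85 mm) begins 54 mm behind the grasp point. The pads swing forward as they close: fully open they stand 13 mm farther back than shut.
Start: joints at [1.067, 0.116, 1.442, -0, 1.584, -0.038], TCP at [0.303, 0.603, 0.231] pointing down, gripper open.
Joint ranges: [-2.83, 2.83], [-0.83, 2.19], [0.07, 2.5], [-1.14, 4.28], [0.01, 3], [-2.97, 2.97]. Speed limits (rad/s): [1.89, 1.89, 2.22, 3.14, 3.14, 3.14].

## Interface

Orientations are given as [roll, pitch, yaw] about the fixed x, y, z axes, in that order (R = Rz(yaw) Ry(pitch) Rx(roll)).
In Python, from rig import r gives the robot as it stands.
- The arm moves only by the tool carry_out, never from a script. Its arguments are lists of equal length, an entry for each row: "jaw": the gripper command: -1 is fully open, 1 is shut, values between are in proportion; "slide": the shift along the world's x, y, z in cm, a list of three; "rot": the turn, a rotation vector about the world's x, y, z in rad, a list of three. In form: {"jaw": [jaw, ...], "slide": [[x, y, z], ...], "rot": [[ax, ay, az], ...]}. A call has 1 to 10 rows; each row is the pose to reach, as a shift and turn from the pose commanded when the call began; what a row does not reach only later rows make up. A row lasts 1/8 s, in which the tool goes at most 62.5 mm and 10.7 degrees, less where a joint would pass 70% of its speed; a pose out of reach is approached as far as the arm can. A call with a gripper value outside its range is refused whole. The fingers move at their own pace and stop on an object; "grip_force" is the grip in N (left out, the last holds). Time passes only in rows, so rows that repeat a pose let the fingers close. It gives the time, the measured TCP pose, the force and the opening at its end, in the units of the state.
- r.get_obs(): the state, without advancing time (a new reading comes with each control period).
- r.get_image(name): name is "scene" or "top" or "wrist"; returns the picture (480x640x3 uint8, red, green, blue); there is no depth.
- r.camera_params(name): a dict with "fx", "fy", "cx", "cy" (pixels), "origin" and "rotation" of the camera in the world; the wrist camera has in their place "mount" (4x4, takes a point from camera to tool coordinates, whose origin is the TCP and whose axes are the tool frame's). Camera axes: x right, y down, z forward; pixel columns grow to the right and rows downward; lengths in m; the calibration is good to about 2 mm. A picture is of the moment at which its call begins: read the wrist's pose just before it. camera_params takes no time and is no camera call.
- r.hand_in(): hands the job in, once; it reports no verdict.
Trained networks look in the newest picture that a camera, given by its name, has taken for a name from the list of things; names that differ only in an ending like _2 or _b are one class to them, and where a whole thing is asked for, a point or a joint stands for the part that bears it (a point fixed in the world has none). Each returns a list of dicts, best first, with "p" (0 to 1); they miss things now and then, are a little off and sometimes report something else, mostly with a low value. They report only what shows in the picture. A call takes as long as a camera call. They do not tell look-alikes from the thing itself.
- r.trace(camera, query): "region" (480x640 bool, what is visible of it) and "box" ([left, top, right, bottom] in pixels, round what is visible of it).
- r.place_of(camera, query): "at" ([column, row] in pixels: a listed point, or the origin of a listed thing).
The state is a dict: "t": time; "joints": joint angles; "qd": joint speeds; "tau": joint torques, N m; "tcp_pos": TCP position; "orientation": TCP orientation; "ft_force": force on the tool from outside, world axes, zero at the start; "wrist_torque": the same for the moment, N m; "grip_width": finger opening in m.
Only numpy, scipy, OpenCV 4.12 (cv2) and the standard library are available. Lean on these libraries where they do the work, as an engineer would, in place of code of your own. Each camera call takes 0.05 s, during which the arm holds its last target. There are 200 camera calls.

## Task

Seat the sharpening stone in its wooden board by pushing only: nudge it flat against the long side fence and home against the end stop, and slide the jaw up against its free end so that it is held between jaw and stop. Push gently, for the stone is brittle; never take the stone or the jaw between the fingers, never lift or tip the stone, leave the oil bottle, tin, wooden handle and knife where they are, and finish with the hand clear.

Things in the scene. Friction and masses are not known exactly. Their poses are not given: they have to be found in the camera images.
- board: Sharpening board, fixed to the bench: plywood 170 (its x) by 400 mm (its y), top face 18 mm above the bench. Origin: centre of its underside; z up; at zero yaw its axes are the world's. Two dark wooden strips stand 12 mm above its top: the side fence along the +x edge (inner face at x = +67 mm, full length) and the end stop along the +y edge (inner face at y = +178 mm, full width).
- stone: Loose two-sided sharpening stone lying flat on the board: red upper half, grey lower half, 60 (its x) by 180 (its y) by 25 mm high, about 0.6 kg; about 2 to 6 N slides it. Origin: centre of its underside. It starts askew by up to 0.2 rad, clear of fence, stop and jaw. Seated, its axes match the board's and its origin is at x = +37, y = +88 mm in the board's frame.
- jaw (a joint): Travel (m) of the sliding jaw along the board's +y, towards the stop: 0 drawn back, 0.140 when it meets the seated stone, 0.150 at most. A brown wooden block 50 (board x) by 40 mm (board y), at board x = +37 mm on an aluminium track, its top 38 mm above the bench, with a black rubber face towards the stone. About 3 N moves it; it stays where left and can push the stone along.
- jaw_face (a point): Centre of the jaw's rubber face (the side towards the stone and the end stop), 28 mm above the bench.
- jaw_back (a point): Centre of the jaw's rear face (the side away from the stone), 28 mm above the bench and 40 mm behind jaw_face along the board's -y. With the jaw fully drawn back, it lies 18 mm inside the board's -y edge.
- oil_bottle: Bystander: small yellow oil bottle with a red spout, standing, 42 mm across, 118 mm high. Origin: centre of its underside.
- tin: Bystander: open bare-metal tin cup, 72 mm across, 60 mm high. Origin: centre of its underside.
- handle_blank: Bystander: loose pale wooden tool handle lying flat, 38 by 125 by 20 mm, long side along its y. Origin: centre of its underside.
- knife: Bystander: knife with a brown wooden handle lying flat, about 300 mm long along its y (handle to -y, blade to +y), 18 mm high, on the robot's side of the board, 165 to 180 mm from the board's centre line. Origin: on its underside near its middle. The other three bystanders are beyond the fence and beyond the stop, at least 35 mm off the board.
Mind the look-alikes: they are no part of the job. What is shaped like the stone but black, green or yellow is not meant.

How it is judged:
By the outcome, as a careful person would: the job done as asked, in the order asked, and still so for the second after the job is handed in, with the robot touching nothing.
It also fails if it takes over 48 s, if anything falls off the work surface, if the arm or the gripper's body presses on something with over 40 N, if the wrist force passes 120 N, or if a joint passes its speed limit or range.

## Working session

There is one attempt and no reset: what is moved stays moved. The work goes in short steps, Python scripts to look and compute and a tool call to move; the robot and the scene stay as the last step left them, time stands still between calls to the robot, and variables do not carry over. Pictures are saved under pics/ and viewed, about 8 in all and at most 12, crops included, and the job is handed in when it is done.

Besides the shell and the picture viewer there is one more tool, called after ">>>" as name(argument=value, ...) on one line, values as JSON. carry_out: Moves the arm, as the interface text tells. Its arguments: {"type":"object","properties":{"jaw":{"type":"array"},"slide":{"type":"array"},"rot":{"type":"array"},"grip_force":{"type":"number"}},"required":["jaw","slide","rot"]}

```bash
mkdir -p pics; ls
python3 - <<'E'
from rig import r
import cv2,numpy as np
o=r.get_obs(); print(o['t'],o['tcp_pos'],o['orientation'],o['grip_width'],r.grasp_offset)
for n in ['top','scene']:
    im=r.get_image(n); cv2.imwrite(f'pics/{n}0.png',im[:,:,::-1])
    c=r.camera_params(n); print(n,{k:np.round(v,4).tolist() for k,v in c.items()})
    for q in ['board','stone','jaw','jaw_face','jaw_back','knife','oil_bottle','tin','handle_blank']:
        print(q,[(np.round(d['at'],1).tolist(),round(d['p'],2)) for d in r.place_of(n,q)][:4])
print(r.camera_params('wrist'))
print(r.get_obs()['t'])
E
```

```text
pics
0.0 [0.30305971 0.60291523 0.23053874] [-1.62348834  1.5695969  -2.08926537] 0.08570260017628076 0.0187
top {'fx': 501.3527, 'fy': 501.3527, 'cx': 321.9473, 'cy': 238.3556, 'origin': [0.3793, 0.0869, 1.1322], 'rotation': [-2.9754, 0.0113, -1.5794]}
board [([348.9, 230.2], 0.62)]
stone [([234.9, 351.5], 0.85), ([143.9, 189.7], 0.77), ([412.1, 172.0], 0.7), ([318.7, 219.3], 0.55)]Traceback (most recent call last):
  File "<stdin>", line 8, in <module>
ValueError: it knows: board, handle_blank, jaw_back, jaw_face, knife, oil_bottle, stone, tin
```

View pics/top0.png

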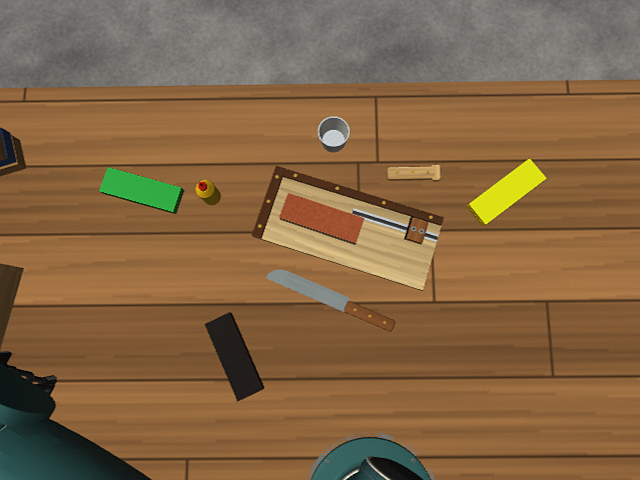

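Run:
```python
from rig import r
import cv2,numpy as np
im=r.get_image('scene'); cv2.imwrite('pics/scene0.png',im[:,:,::-1])
for n in ['top','scene']:
    c=r.camera_params(n); print(n,{k:np.round(v,4).tolist() for k,v in c.items()})
    for q in ['board','stone','jaw_face','jaw_back','knife','oil_bottle','tin','handle_blank']:
        print(q,[(np.round(d['at'],1).tolist(),round(d['p'],2)) for d in r.place_of(n,q)][:4])
print(r.camera_params('wrist'))
print(r.get_obs()['t'])
```

```text
top {'fx': 501.3527, 'fy': 501.3527, 'cx': 321.9473, 'cy': 238.3556, 'origin': [0.3793, 0.0869, 1.1322], 'rotation': [-2.9754, 0.0113, -1.5794]}
board [([348.9, 230.2], 0.62)]
stone [([234.9, 351.5], 0.85), ([143.9, 189.7], 0.77), ([412.1, 172.0], 0.7), ([318.7, 219.3], 0.55)]
jaw_face [([404.3, 228.1], 0.83)]
jaw_back [([423.7, 233.9], 0.94)]
knife [([340.6, 301.9], 0.89)]
oil_bottle [([211.8, 198.7], 0.73)]
tin [([331.9, 139.9], 0.63)]
handle_blank [([412.3, 173.3], 0.9)]
scene {'fx': 581.1653, 'fy': 581.1653, 'cx': 315.2204, 'cy': 238.8399, 'origin': [1.5479, 0.2861, 0.8811], 'rotation': [-2.239, -0.0081, 1.7656]}
board [([286.5, 272.2], 0.89)]
stone [([505.0, 334.2], 0.89), ([408.9, 214.1], 0.87), ([122.0, 275.4], 0.81), ([309.2, 277.1], 0.79)]
jaw_face [([230.4, 255.6], 0.75)]
jaw_back [([216.6, 248.9], 0.74), ([285.6, 271.9], 0.45)]
knife [([311.4, 229.9], 0.82), ([285.1, 270.7], 0.18)]
oil_bottle [([420.1, 317.1], 0.58)]
tin [([278.5, 349.7], 0.89)]
handle_blank [([207.2, 303.7], 0.84)]
{'fx': 412.31079036362166, 'fy': 412.31079036362166, 'cx': 314.04328646047884, 'cy': 235.87040209611806, 'mount': array([[ 6.79343622e-04, -2.87420784e-01,  9.57804172e-01,
        -1.43113557e-01],
       [ 9.99999710e-01, -1.35749487e-04, -7.50007851e-04,
        -5.09602455e-04],
       [ 3.45589269e-04,  9.57804403e-01,  2.87420609e-01,
        -7.51176782e-02],
       [ 0.00000000e+00,  0.00000000e+00,  0.00000000e+00,
         1.00000000e+00]])}
1.0
```

View pics/scene0.png

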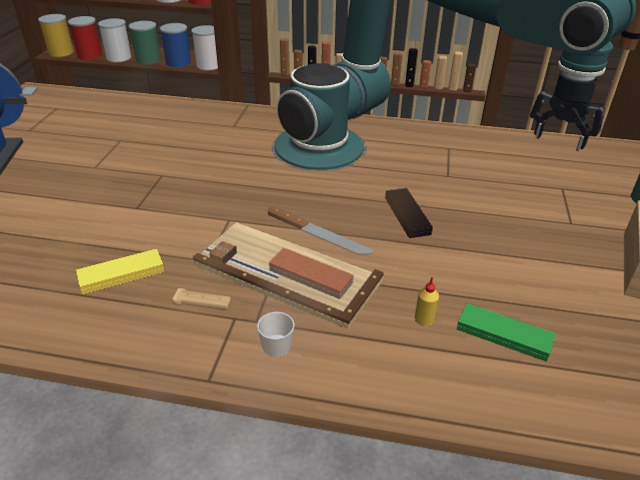

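```bash
cat > h.py <<'E'
from rig import r
import cv2,numpy as np
from scipy.optimize import minimize
from scipy.spatial.transform import Rotation as R
def cam(n,obs=None):
    c=r.camera_params(n); K=np.array([[c['fx'],0,c['cx']],[0,c['fy'],c['cy']],[0,0,1]])
    if 'mount' in c:
        T=np.eye(4); T[:3,:3]=R.from_euler('xyz',obs['orientation']).as_matrix(); T[:3,3]=obs['tcp_pos']
        M=T@c['mount']; return K,M[:3,:3],M[:3,3]
    return K,R.from_euler('xyz',c['rotation']).as_matrix(),np.array(c['origin'])
def proj(C,P):
    K,Rm,o=C; q=(np.asarray(P,float)-o)@Rm@K.T; return q[:,:2]/q[:,2:]
def ray(C,uv,z):
    K,Rm,o=C; d=Rm@np.linalg.inv(K)@[uv[0],uv[1],1]; return o+d*(z-o[2])/d[2]
def pts(kind):
    if kind=='board':
        return [(x,y,z) for x in(-.085,.085) for y in(-.2,.2) for z in(0,.018)]+[(x,.2,.03) for x in(-.085,.085)]+[(.085,-.2,.03),(.067,-.2,.03),(-.085,.178,.03)]
    return [(x,y,z) for x in(-.03,.03) for y in(-.09,.09) for z in(.018,.043)]
def place(p,P):
    c,s=np.cos(p[2]),np.sin(p[2]); P=np.array(P); 
    return np.c_[c*P[:,0]-s*P[:,1]+p[0],s*P[:,0]+c*P[:,1]+p[1],P[:,2]]
def fit(kind,views,p0):  # views: (C,mask)
    def cost(p):
        e=0
        for C,m in views:
            h=cv2.convexHull((proj(C,place(p,pts(kind)))*16).round().astype(np.int32))
            b=cv2.fillConvexPoly(np.zeros(m.shape,np.uint8),h,255,cv2.LINE_AA,4)
            e+=np.abs(b/255.-cv2.convexHull_mask(m) if False else b/255.-m).sum()/max(m.sum(),1)
        return e
    s=np.array(p0)+np.vstack([np.zeros(3),np.diag([.015,.015,.08])])
    q=minimize(cost,p0,method='Nelder-Mead',options=dict(initial_simplex=s,xatol=1e-4,fatol=1e-5))
    return q.x,q.fun
def hullmask(m):
    cs=cv2.findContours(m.astype(np.uint8),0,2)[0]; c=max(cs,key=cv2.contourArea)
    return cv2.fillConvexPoly(np.zeros(m.shape,np.uint8),cv2.convexHull(c),1).astype(float)
def isred(im,reg): 
    h=im[reg].mean(0); return h[0]>1.5*h[1] and h[0]>1.5*h[2]
def tobd(b,P):
    d=np.array(P)[:2]-b[:2]; c,s=np.cos(b[2]),np.sin(b[2]); return np.array([c*d[0]+s*d[1],-s*d[0]+c*d[1]])
def stonemask(n,im):
    L=[d for d in r.trace(n,'stone') if isred(im,d['region'])]
    return hullmask(L[0]['region']) if L else None
E
python3 - <<'E'
from h import *
V={}
for n in ['top','scene']:
    im=r.get_image(n); V[n]=(cam(n),hullmask(r.trace(n,'board')[0]['region']),stonemask(n,im),im)
b0=ray(V['top'][0],(349,230),.01)[:2]; f=ray(V['top'][0],(404.3,228.1),.028); k=ray(V['top'][0],(423.7,233.9),.028)
d=f-k; yaw=np.arctan2(-d[0],d[1]); print('start',b0,yaw,f,k)
p0=[*b0,yaw]; s0=[*ray(V['top'][0],(322,218),.043)[:2],yaw]
for vs in (['top'],['scene'],['top','scene']):
    b,e=fit('board',[(V[n][0],V[n][1]) for n in vs],p0); s,e2=fit('stone',[(V[n][0],V[n][2]) for n in vs if V[n][2] is not None],s0)
    print(vs,b.round(4),round(e,3),s.round(4),round(e2,3),'stone in board',tobd(b,s).round(4),(s[2]-b[2]).round(3))
fs=ray(V['scene'][0],(230.4,255.6),.028);print('face',tobd(b,f),tobd(b,fs),'back',tobd(b,k))
np.save('bs.npy',[b,s])
kn=r.place_of('top','knife')[0]['at'];print('knife',tobd(b,ray(V['top'][0],kn,.0)))
im=V['top'][3].copy()
for kk,p in(('board',b),('stone',s)):
    cv2.polylines(im,[cv2.convexHull(proj(V['top'][0],place(p,pts(kk))).round().astype(np.int32))],True,(0,255,255),1)
cv2.imwrite('pics/c1.png',cv2.resize(im[130:340,200:470],None,fx=2.9,fy=2.8)[:,:,::-1])
E
```

```text
start [0.58637206 0.03628995] -0.3086926668341352 [ 0.58604909 -0.0865981   0.028     ] [ 0.57241988 -0.1293381   0.028     ]
['top'] [ 0.5919  0.0412 -0.3199] 0.014 [ 0.609   0.0995 -0.3408] 0.034 stone in board [-0.002   0.0607] -0.021
['scene'] [ 0.5877  0.0377 -0.3248] 0.025 [ 0.608   0.0972 -0.3087] 0.0 stone in board [0.0003 0.0629] 0.016
['top', 'scene'] [ 0.591   0.0402 -0.3228] 0.058 [ 0.609   0.0995 -0.3408] 0.034 stone in board [-0.0017  0.0619] -0.018
face [ 0.03556521 -0.12182003] [ 0.03800079 -0.12872139] back [ 0.03619838 -0.16667604]Traceback (most recent call last):
  File "<stdin>", line 13, in <module>
IndexError: list index out of range
```

Run:
```python
from h import *
V={n:(cam(n),r.get_image(n)) for n in ['top']}
b=np.array([.591,.0402,-.3228]); np.save('b.npy',b)
o=r.get_obs(); A=R.from_euler('xyz',o['orientation'])
print(o['t'],A.as_matrix().round(3).tolist())
xb=np.array([np.cos(b[2]),np.sin(b[2]),0]); yb=np.array([-xb[1],xb[0],0])
T=np.c_[[0,0,-1],yb,xb]
print('rotvec',(R.from_matrix(T)*A.inv()).as_rotvec().round(3))
t=np.r_[b[:2],.25]-.06*xb+.05*yb
print('slide cm',((t-o['tcp_pos'])*100).round(2))
im=V['top'][1]
cv2.imwrite('pics/c1.png',cv2.resize(im[130:340,200:470],None,fx=2.8,fy=2.8)[:,:,::-1])
```

```text
1.4 [[0.0, 0.449, 0.893], [0.0, 0.893, -0.449], [-1.0, 0.0, -0.0]]
rotvec [-0.     0.     0.143]
slide cm [ 24.68 -49.64   1.87]
```

View pics/c1.png

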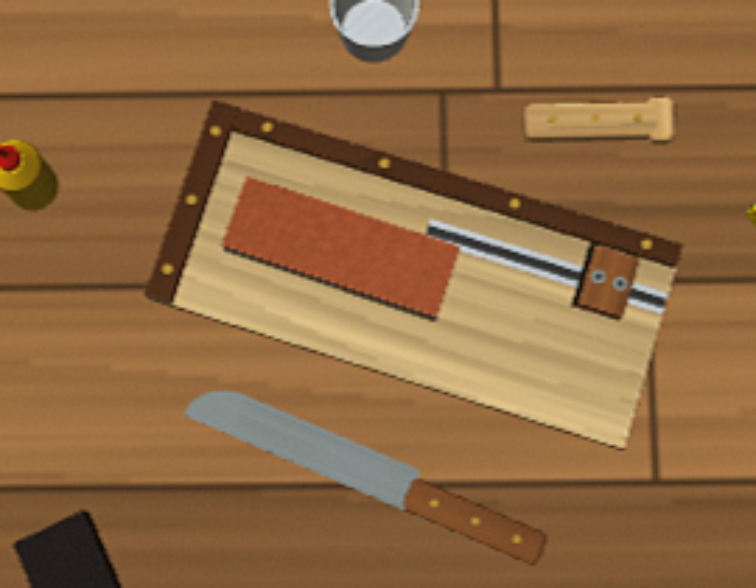

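Candidates in the top picture are red (322,218), black (234,356), green (142,190) and yellow (508,191). I choose the red one on the board, and the crop confirms it. The jaw is at (416,230) and the fence and stop are dark strips. Next I move above the board.

>>> carry_out(jaw=[1, 1, 1, 1, 1, 1, 1, 1, 1, 1], slide=[[3, -5, 1.9], [5, -11, 1.9], [8, -17, 1.9], [11, -23, 1.9], [14, -29, 1.9], [17, -35, 1.9], [20, -41, 1.9], [23, -46, 1.9], [24.7, -49.6, 1.9], [24.7, -49.6, 1.9]], rot=[[0, 0, 0.015], [0, 0, 0.03], [0, 0, 0.045], [0, 0, 0.06], [0, 0, 0.08], [0, 0, 0.1], [0, 0, 0.12], [0, 0, 0.143], [0, 0, 0.143], [0, 0, 0.143]])

```text
t: 2.65
tcp_pos: [0.5513, 0.1039, 0.25]
orientation: [-1.799, 1.57, -2.126]
ft_force: [0.0, -0.1, -0.1]
grip_width: 0.0001
```

>>> carry_out(jaw=[1, 1], slide=[[0, 0, 0], [0, 0, 0]], rot=[[0, 0, 0], [0, 0, 0]])

```text
t: 2.9
tcp_pos: [0.5498, 0.1081, 0.2505]
orientation: [0.958, 1.571, 0.636]
ft_force: [-0.6, 0.3, -0.2]
grip_width: -0.0002
```

```bash
cat > look.py <<'E'
from h import *
import sys
b=np.load('b.npy'); o=r.get_obs(); C=cam('wrist',o); im=r.get_image('wrist')
reg=r.trace('wrist','board')
print('t',o['t'],'tcp bd',tobd(b,o['tcp_pos']).round(4),o['tcp_pos'],o['ft_force'].round(1))
if 'board' in sys.argv:
    b,e=fit('board',[(C,hullmask(reg[0]['region']))],b); print('board',b.round(4),round(e,4))
    if 'save' in sys.argv: np.save('b.npy',b)
m=stonemask('wrist',im); s=None
if m is not None:
    s0=[*ray(C,np.argwhere(m)[:,::-1].mean(0),.03)[:2],b[2]]
    s,e=fit('stone',[(C,m)],s0); print('stone',s.round(4),round(e,4),'in board',tobd(b,s).round(4),(s[2]-b[2]).round(4))
for q in('jaw_face','jaw_back'):
    for d in r.place_of('wrist',q)[:1]: print(q,d['at'],round(d['p'],2),tobd(b,ray(C,d['at'],.028)).round(4))
v=im.copy()
for kk,p in(('board',b),('stone',s)):
    if p is not None: cv2.polylines(v,[cv2.convexHull(proj(C,place(p,pts(kk))).round().astype(np.int32))],True,(0,255,255),1)
cv2.imwrite(f'pics/{sys.argv[1]}.png',v[:,:,::-1])
E
python3 look.py w1 board
```

```text
t 2.9 tcp bd [-0.0606  0.0513] [0.54982179 0.10810401 0.25046648] [-0.6  0.3 -0.2]
board [ 0.5892  0.0393 -0.3169] 0.0146
stone [ 0.6059  0.099  -0.3417] 0.0158 in board [-0.0027  0.0619] -0.0248
jaw_face [128.1, 299.1] 0.98 [ 0.0389 -0.1283]
jaw_back [89.3, 297.0] 0.7 [ 0.0365 -0.1656]
```

View pics/w1.png

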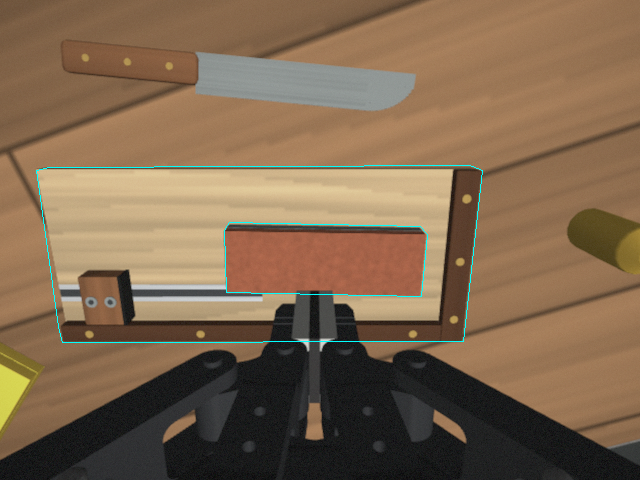

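>>> carry_out(jaw=[1, 1, 1, 1, 1, 1, 1], slide=[[0.3, 0.9, -5], [0.3, 0.9, -10], [0.3, 0.9, -15], [0.3, 0.9, -19], [0.3, 0.9, -21.5], [0.3, 0.9, -22.5], [0.3, 0.9, -22.5]], rot=[[0, 0, 0], [0, 0, 0], [0, 0, 0], [0, 0, 0], [0, 0, 0], [0, 0, 0], [0, 0, 0]])

```text
t: 4.03
tcp_pos: [0.5532, 0.1162, 0.0254]
orientation: [-2.69, 1.571, -3.013]
ft_force: [0.3, -0.7, 0.2]
grip_width: -0.0001
```

```bash
python3 - <<'E'
import numpy as np
np.save('b.npy',[.5892,.0393,-.3169])
E
python3 look.py w2
```

```text
t 4.025 tcp bd [-0.0582  0.0619] [0.55319784 0.11623304 0.0254425 ] [ 0.3 -0.7  0.2]
```

>>> carry_out(jaw=[1, 1, 1, 1, 1, 1, 1, 1, 1, 1], slide=[[0.76, -0.25, 0], [1.14, -0.37, 0], [1.43, -0.47, 0], [1.71, -0.56, 0], [2.0, -0.65, 0], [2.28, -0.75, 0], [2.57, -0.84, 0], [2.85, -0.93, 0], [3.14, -1.03, 0], [3.42, -1.12, 0]], rot=[[0, 0, 0], [0, 0, 0], [0, 0, 0], [0, 0, 0], [0, 0, 0], [0, 0, 0], [0, 0, 0], [0, 0, 0], [0, 0, 0], [0, 0, 0]])

```text
t: 5.52
tcp_pos: [0.5875, 0.1048, 0.0252]
orientation: [-2.569, 1.571, -2.892]
ft_force: [-1.9, 0.7, -1.0]
grip_width: 0.0001
```

Run:
```python
from h import *
b=np.load('b.npy'); o=r.get_obs(); print(o['t'],tobd(b,o['tcp_pos']),o['ft_force'],tobd([0,0,b[2]],o['ft_force']))
im=r.get_image('top'); m=stonemask('top',im)
if m is not None:
    s,e=fit('stone',[(cam('top'),m)],[*(ray(cam('top'),np.argwhere(m)[:,::-1].mean(0),.03)[:2]),b[2]]); print(e,tobd(b,s),s[2]-b[2])
cv2.imwrite('pics/t3.png',cv2.resize(im[130:340,200:470],None,fx=2.8,fy=2.8)[:,:,::-1])
```

```text
5.525 [-0.02199105  0.06173352] [-1.90566973  0.74642284 -1.04390298] [-2.04338093  0.11540605]
```

View pics/t3.png

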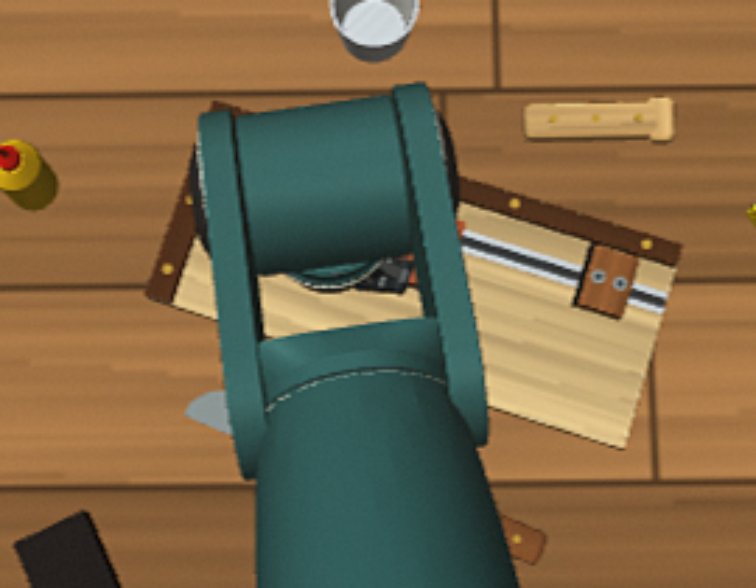

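The arm hides the stone from the top camera, and the wrist force is about 2 N, so the stone is sliding. I continue slowly.

>>> carry_out(jaw=[1, 1, 1, 1, 1, 1, 1], slide=[[0.24, -0.08, 0], [0.48, -0.16, 0], [0.71, -0.23, 0], [0.95, -0.31, 0], [1.14, -0.37, 0], [1.28, -0.42, 0], [1.38, -0.45, 0]], rot=[[0, 0, 0], [0, 0, 0], [0, 0, 0], [0, 0, 0], [0, 0, 0], [0, 0, 0], [0, 0, 0]])

```text
t: 6.5
tcp_pos: [0.6013, 0.1004, 0.0254]
orientation: [2.214, 1.571, 1.891]
ft_force: [-3.3, 0.9, 1.8]
grip_width: -0.0002
```

>>> carry_out(jaw=[1, 1], slide=[[0.05, -0.015, 0], [0.1, -0.03, 0]], rot=[[0, 0, 0], [0, 0, 0]])

```text
t: 6.75
tcp_pos: [0.6022, 0.1001, 0.0254]
orientation: [0.64, 1.571, 0.318]
ft_force: [-3.8, 0.5, 1.9]
grip_width: 0.0
```

```bash
python3 look.py w4
```

```text
t 6.75 tcp bd [-0.0066  0.0618] [0.60219624 0.10011051 0.02535635] [-3.8  0.5  1.9]
```

>>> carry_out(jaw=[1, 1], slide=[[0.05, -0.015, 0], [0.1, -0.03, 0]], rot=[[0, 0, 0], [0, 0, 0]])

```text
t: 7.25
tcp_pos: [0.6032, 0.0998, 0.0253]
orientation: [3.114, 1.571, 2.791]
ft_force: [-4.5, 1.2, 3.6]
grip_width: -0.0001
```

>>> carry_out(jaw=[1, 1], slide=[[0.05, -0.015, 0], [0.1, -0.03, 0]], rot=[[0, 0, 0], [0, 0, 0]])

```text
t: 7.5
tcp_pos: [0.6042, 0.0995, 0.0253]
orientation: [2.884, 1.571, 2.561]
ft_force: [-4.5, 1.7, 2.6]
grip_width: 0.0001
```

>>> carry_out(jaw=[1, 1], slide=[[0.05, -0.015, 0], [0.1, -0.03, 0]], rot=[[0, 0, 0], [0, 0, 0]])

```text
t: 7.75
tcp_pos: [0.6052, 0.0992, 0.0253]
orientation: [-0.165, 1.571, -0.488]
ft_force: [-4.4, 1.4, 2.2]
grip_width: -0.0002
```

>>> carry_out(jaw=[1], slide=[[0.07, -0.02, 0]], rot=[[0, 0, 0]])

```text
t: 7.88
tcp_pos: [0.6059, 0.099, 0.0253]
orientation: [-0.238, 1.571, -0.561]
ft_force: [-4.6, 1.7, 3.8]
grip_width: -0.0001
```

>>> carry_out(jaw=[1], slide=[[0.07, -0.02, 0]], rot=[[0, 0, 0]])

```text
t: 8.0
tcp_pos: [0.6066, 0.0988, 0.0253]
orientation: [-0.489, 1.571, -0.812]
ft_force: [-5.3, 0.9, 4.0]
grip_width: -0.0003
```

>>> carry_out(jaw=[1], slide=[[0.07, -0.02, 0]], rot=[[0, 0, 0]])

```text
t: 8.12
tcp_pos: [0.6068, 0.0987, 0.0253]
orientation: [-2.916, 1.569, 3.045]
ft_force: [-13.1, 2.2, 10.1]
grip_width: 0.0
```

>>> carry_out(jaw=[1, 1, 1, 1, 1, 1, 1, 1, 1], slide=[[-0.5, 0.16, 0], [-2.5, 0.8, 0], [-4.5, 1.0, 2], [-6, 0, 7], [-6.5, -1.2, 12], [-6.5, -1.2, 17], [-6.5, -1.2, 21], [-6.5, -1.2, 22.5], [-6.5, -1.2, 22.5]], rot=[[0, 0, 0], [0, 0, 0], [0, 0, 0], [0, 0, 0], [0, 0, 0], [0, 0, 0], [0, 0, 0], [0, 0, 0], [0, 0, 0]])

```text
t: 9.25
tcp_pos: [0.5425, 0.0866, 0.2503]
orientation: [0.305, 1.57, -0.018]
ft_force: [0.1, -1.0, -0.1]
grip_width: -0.0001
```

```bash
python3 look.py w5 board
```

```text
t 9.25 tcp bd [-0.0591  0.0304] [0.54247761 0.08659389 0.25031186] [ 0.1 -1.  -0.1]
board [ 0.589   0.0403 -0.3188] 0.0079
stone [ 0.6439  0.087  -0.3234] 0.0166 in board [0.0375 0.0615] -0.0046
jaw_back [109.7, 298.3] 0.97 [ 0.0383 -0.1697]
```

View pics/w5.png

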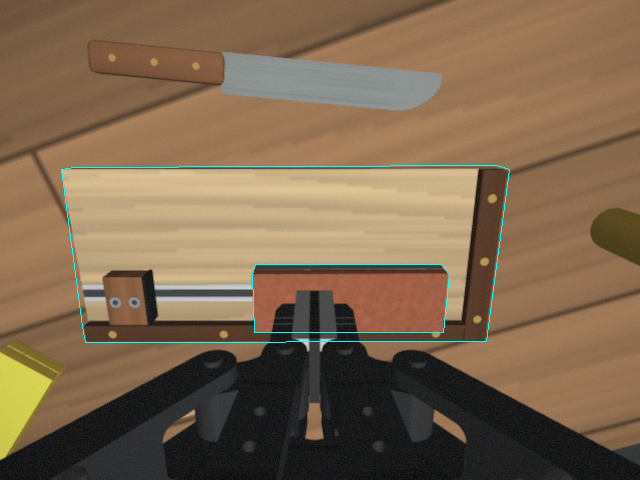

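>>> carry_out(jaw=[1, 1, 1, 1, 1, 1, 1, 1, 1], slide=[[2, -4.5, 0], [4, -9, 0], [5.8, -12.7, -3], [5.8, -12.7, -8], [5.8, -12.7, -13], [5.8, -12.7, -18], [5.8, -12.7, -21], [5.8, -12.7, -22.5], [5.8, -12.7, -22.5]], rot=[[0, 0, 0], [0, 0, 0], [0, 0, 0], [0, 0, 0], [0, 0, 0], [0, 0, 0], [0, 0, 0], [0, 0, 0], [0, 0, 0]])

```text
t: 10.62
tcp_pos: [0.5999, -0.0404, 0.0246]
orientation: [-2.92, 1.569, 3.041]
ft_force: [0.5, -0.3, 0.4]
grip_width: 0.0
```

Run:
```python
from h import *
np.save('b.npy',[.589,.0403,-.3188])
b=np.load('b.npy');o=r.get_obs();print(tobd(b,o['tcp_pos']),o['ft_force'])
cv2.imwrite('pics/s6.png',cv2.resize(r.get_image('scene')[180:340,170:400],None,fx=3,fy=3)[:,:,::-1])
```

```text
[ 0.03565314 -0.0731628 ] [ 0.49479435 -0.34969007  0.40288695]
```

View pics/s6.png

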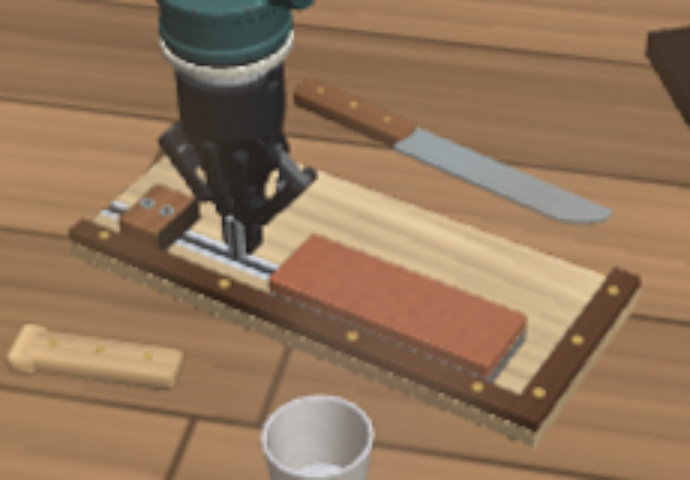

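>>> carry_out(jaw=[1, 1, 1, 1, 1, 1, 1, 1, 1, 1], slide=[[0.37, 1.14, 0], [0.75, 2.28, 0], [0.88, 2.66, 0], [1.0, 3.04, 0], [1.13, 3.42, 0], [1.25, 3.8, 0], [1.35, 4.08, 0], [1.44, 4.37, 0], [1.52, 4.6, 0], [1.57, 4.75, 0]], rot=[[0, 0, 0], [0, 0, 0], [0, 0, 0], [0, 0, 0], [0, 0, 0], [0, 0, 0], [0, 0, 0], [0, 0, 0], [0, 0, 0], [0, 0, 0]])

```text
t: 11.92
tcp_pos: [0.616, 0.0068, 0.0255]
orientation: [-1.463, 1.57, -1.786]
ft_force: [-2.0, -4.6, 3.8]
grip_width: 0.0
```

```bash
cat > st.py <<'E'
from h import *
b=np.load('b.npy');o=r.get_obs();print(o['t'],tobd(b,o['tcp_pos']).round(4),'F board',tobd([0,0,b[2]],o['ft_force']).round(1))
C=cam('scene');im=r.get_image('scene');m=stonemask('scene',im)
if m is not None:
    s,e=fit('stone',[(C,m)],[*(ray(C,np.argwhere(m)[:,::-1].mean(0),.03)[:2]),b[2]]);print('stone scene',round(e,3),tobd(b,s).round(4),(s[2]-b[2]).round(3))
for q in('jaw_face','jaw_back'): print(q,[(tobd(b,ray(C,d['at'],.028)).round(4),round(d['p'],2)) for d in r.place_of('scene',q)[:1]])
E
python3 st.py
```

```text
11.925 [ 0.0361 -0.0233] F board [-0.4 -5. ]
jaw_face [(array([ 0.042 , -0.1279]), 0.95)]
jaw_back [(array([ 0.0441, -0.1673]), 0.83)]
```

Stone moving with 5 N. I continue gently to the stop.

>>> carry_out(jaw=[1, 1, 1, 1], slide=[[0.05, 0.14, 0], [0.1, 0.28, 0], [0.14, 0.43, 0], [0.17, 0.52, 0]], rot=[[0, 0, 0], [0, 0, 0], [0, 0, 0], [0, 0, 0]])

```text
t: 12.62
tcp_pos: [0.6178, 0.0124, 0.0254]
orientation: [0.059, 1.571, -0.264]
ft_force: [-1.6, -4.2, 4.4]
grip_width: -0.0
```

>>> carry_out(jaw=[1, 1], slide=[[0.02, 0.07, 0], [0.05, 0.14, 0]], rot=[[0, 0, 0], [0, 0, 0]])

```text
t: 12.88
tcp_pos: [0.6181, 0.0135, 0.0253]
orientation: [-1.785, 1.57, -2.107]
ft_force: [-3.9, -10.0, 5.3]
grip_width: 0.0001
```

>>> carry_out(jaw=[1], slide=[[0.03, 0.08, 0]], rot=[[0, 0, 0]])

```text
t: 13.0
tcp_pos: [0.6182, 0.0137, 0.0253]
orientation: [-1.753, 1.569, -2.076]
ft_force: [-7.2, -16.0, 8.0]
grip_width: -0.0004
```

>>> carry_out(jaw=[1, 1, 1, 1, 1, 1, 1, 1, 1], slide=[[-0.15, -0.5, 0], [-0.9, -2.85, 0], [-0.9, -2.85, 4], [-2.5, -2.5, 9], [-5, -2, 14], [-7.4, -1.1, 19], [-7.4, -1.1, 22.5], [-7.4, -1.1, 22.5], [-7.4, -1.1, 22.5]], rot=[[0, 0, 0], [0, 0, 0], [0, 0, 0], [0, 0, 0], [0, 0, 0], [0, 0, 0], [0, 0, 0], [0, 0, 0], [0, 0, 0]])

```text
t: 14.12
tcp_pos: [0.5443, 0.0037, 0.2493]
orientation: [2.99, 1.57, 2.667]
ft_force: [-0.3, -0.1, -0.1]
grip_width: -0.0
```

```bash
python3 look.py w7 board; python3 st.py
```

```text
t 14.125 tcp bd [-0.0309 -0.0488] [0.54434845 0.00368171 0.2493064 ] [-0.3 -0.1 -0.1]
board [ 0.589   0.0398 -0.3227] 0.013
stone [ 0.651   0.1111 -0.3294] 0.0222 in board [0.0362 0.0872] -0.0067
jaw_face [231.6, 271.7] 0.75 [ 0.0384 -0.127 ]
jaw_back [187.3, 271.0] 0.62 [ 0.0377 -0.1689]
14.375 [-0.0309 -0.0489] F board [-0.2  0.8]
stone scene 0.186 [0.0313 0.0813] -0.037
jaw_face [(array([ 0.047 , -0.1183]), 0.89)]
jaw_back [(array([ 0.0539, -0.1641]), 0.89)]
```

View pics/w7.png

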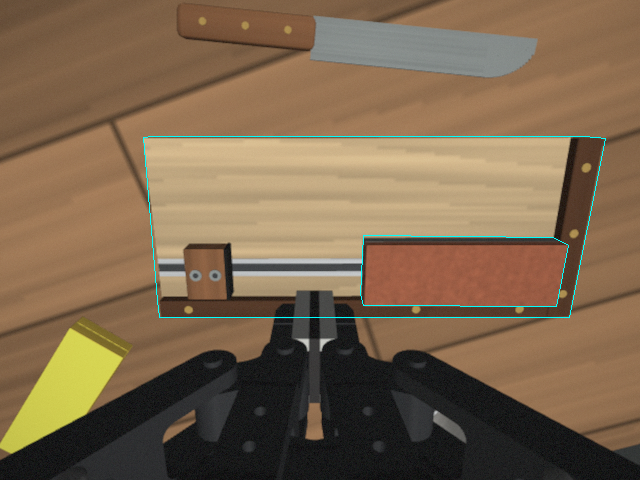

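The stone is at the stop and close to the fence: (36,87) against (37,88), which is within noise. I give one light confirming nudge towards the fence before the jaw.

>>> carry_out(jaw=[1, 1, 1, 1, 1, 1, 1, 1, 1], slide=[[1.5, 5, 0], [3, 9.5, 0], [4.0, 12.4, -3], [4.0, 12.4, -8], [4.0, 12.4, -13], [4.0, 12.4, -18], [4.0, 12.4, -21], [4.0, 12.4, -22.4], [4.0, 12.4, -22.4]], rot=[[0, 0, 0], [0, 0, 0], [0, 0, 0], [0, 0, 0], [0, 0, 0], [0, 0, 0], [0, 0, 0], [0, 0, 0], [0, 0, 0]])

```text
t: 15.7
tcp_pos: [0.5844, 0.1275, 0.0262]
orientation: [-2.667, 1.57, -2.99]
ft_force: [-0.4, -0.6, 0.4]
grip_width: 0.0004
```

>>> carry_out(jaw=[1, 1, 1, 1, 1, 1, 1, 1, 1], slide=[[0.5, -0.16, 0], [1.0, -0.33, 0], [1.5, -0.5, 0], [1.9, -0.63, 0], [2.2, -0.72, 0], [2.4, -0.79, 0], [2.5, -0.83, 0], [2.57, -0.85, 0], [2.62, -0.86, 0]], rot=[[0, 0, 0], [0, 0, 0], [0, 0, 0], [0, 0, 0], [0, 0, 0], [0, 0, 0], [0, 0, 0], [0, 0, 0], [0, 0, 0]])

```text
t: 16.82
tcp_pos: [0.6106, 0.1189, 0.0263]
orientation: [-3.102, 1.571, 2.859]
ft_force: [-0.2, 0.3, -1.2]
grip_width: -0.0001
```

Run:
```python
from h import *
b=np.load('b.npy');o=r.get_obs();print(o['t'],tobd(b,o['tcp_pos']),o['ft_force'])
```

```text
16.825 [-0.00410388  0.08145728] [-0.23945838  0.25863227 -1.19247386]
```

>>> carry_out(jaw=[1, 1, 1], slide=[[0.07, -0.02, 0], [0.14, -0.05, 0], [0.21, -0.07, 0]], rot=[[0, 0, 0], [0, 0, 0], [0, 0, 0]])

```text
t: 17.2
tcp_pos: [0.6128, 0.1182, 0.0263]
orientation: [0.027, 1.571, -0.296]
ft_force: [0.2, 0.6, -1.1]
grip_width: 0.0002
```

>>> carry_out(jaw=[1, 1], slide=[[0.04, -0.01, 0], [0.08, -0.03, 0]], rot=[[0, 0, 0], [0, 0, 0]])

```text
t: 17.45
tcp_pos: [0.6132, 0.118, 0.0263]
orientation: [-3.084, 1.57, 2.876]
ft_force: [-7.4, 2.9, 4.5]
grip_width: 0.0
```

>>> carry_out(jaw=[1, 1, 1, 1, 1, 1, 1, 1, 1, 1], slide=[[-0.3, 0.1, 0], [-2.4, 0.8, 0], [-2.4, 0.8, 4.5], [-2.8, -2, 9], [-3.3, -7.5, 11], [-3.8, -13, 11], [-4.3, -18.5, 11], [-4.9, -24, 11], [-5.6, -29.3, 11], [-5.6, -29.3, 11]], rot=[[0, 0, 0], [0, 0, 0], [0, 0, 0], [0, 0, 0], [0, 0, 0], [0, 0, 0], [0, 0, 0], [0, 0, 0], [0, 0, 0], [0, 0, 0]])

```text
t: 18.7
tcp_pos: [0.5569, -0.178, 0.1362]
orientation: [-1.089, 1.57, -1.416]
ft_force: [-0.3, -0.2, 0.5]
grip_width: 0.0002
```

```bash
python3 look.py w8
python3 - <<'E'
from h import *
b=np.load('b.npy'); n='top'; C=cam(n); im=r.get_image(n); m=stonemask(n,im)
if m is not None:
    s,e=fit('stone',[(C,m)],[.651,.111,b[2]]); print('stone top',round(e,3),tobd(b,s).round(4),(s[2]-b[2]).round(3))
bb=fit('board',[(C,hullmask(r.trace(n,'board')[0]['region']))],b); print(bb)
E
```

```text
t 18.7 tcp bd [ 0.038  -0.2174] [ 0.55690702 -0.1780494   0.1362183 ] [-0.3 -0.2  0.5]
jaw_face [455.9, 234.3] 0.86 [ 0.0379 -0.1278]
jaw_back [390.9, 232.7] 0.88 [ 0.0365 -0.1691]
stone top 0.04 [0.0401 0.0886] 0.007
(array([ 0.59212048,  0.04095394, -0.32072341]), np.float64(0.01737935234486346))
```

>>> carry_out(jaw=[1, 1, 1, 1, 1, 1, 1, 1, 1, 1], slide=[[0, 0, -5], [0, 0, -9], [0, 0, -10.9], [0.25, 0.76, -10.9], [0.63, 1.9, -10.9], [0.94, 2.85, -10.9], [1.1, 3.32, -10.9], [1.25, 3.8, -10.9], [1.41, 4.27, -10.9], [1.57, 4.75, -10.9]], rot=[[0, 0, 0], [0, 0, 0], [0, 0, 0], [0, 0, 0], [0, 0, 0], [0, 0, 0], [0, 0, 0], [0, 0, 0], [0, 0, 0], [0, 0, 0]])

```text
t: 20.35
tcp_pos: [0.5735, -0.1276, 0.0277]
orientation: [-0.216, 1.57, -0.539]
ft_force: [0.4, -3.8, 4.5]
grip_width: 0.0001
```

>>> carry_out(jaw=[1, 1, 1, 1, 1, 1, 1, 1, 1, 1], slide=[[0.25, 0.76, 0], [0.5, 1.52, 0], [0.75, 2.28, 0], [1.0, 3.04, 0], [1.25, 3.8, 0], [1.5, 4.56, 0], [1.75, 5.32, 0], [2.0, 6.08, 0], [2.25, 6.84, 0], [2.5, 7.6, 0]], rot=[[0, 0, 0], [0, 0, 0], [0, 0, 0], [0, 0, 0], [0, 0, 0], [0, 0, 0], [0, 0, 0], [0, 0, 0], [0, 0, 0], [0, 0, 0]])

```text
t: 21.6
tcp_pos: [0.5984, -0.0511, 0.0273]
orientation: [-1.482, 1.571, -1.805]
ft_force: [1.0, -4.1, 3.9]
grip_width: 0.0001
```

```bash
python3 st.py; python3 look.py w9
```

```text
21.6 [ 0.0376 -0.0839] F board [ 2.3 -3.5]
stone scene 0.17 [0.0312 0.0815] -0.035
jaw_face [(array([ 0.0382, -0.0328]), 0.97)]
jaw_back [(array([ 0.0454, -0.0732]), 0.64)]
t 21.8 tcp bd [ 0.037  -0.0841] [ 0.59781955 -0.05115583  0.02672615] [ 0.3 -0.   0.2]
stone [ 0.6524  0.1115 -0.3268] 0.0119 in board [0.0379 0.0875] -0.008
jaw_face [455.8, 320.2] 0.96 [ 0.0383 -0.0302]
jaw_back [351.3, 319.4] 0.56 [ 0.0378 -0.0702]
```

>>> carry_out(jaw=[1, 1, 1, 1, 1, 1, 1, 1, 1], slide=[[0.1, 0.3, 0], [0.2, 0.6, 0], [0.3, 0.9, 0], [0.4, 1.2, 0], [0.5, 1.5, 0], [0.6, 1.8, 0], [0.68, 2.05, 0], [0.74, 2.24, 0], [0.78, 2.36, 0]], rot=[[0, 0, 0], [0, 0, 0], [0, 0, 0], [0, 0, 0], [0, 0, 0], [0, 0, 0], [0, 0, 0], [0, 0, 0], [0, 0, 0]])

```text
t: 23.18
tcp_pos: [0.6061, -0.0279, 0.0273]
orientation: [-0.729, 1.571, -1.051]
ft_force: [-2.1, -2.5, -1.3]
grip_width: 0.0001
```

>>> carry_out(jaw=[1, 1], slide=[[0.02, 0.07, 0], [0.05, 0.14, 0]], rot=[[0, 0, 0], [0, 0, 0]])

```text
t: 23.42
tcp_pos: [0.6066, -0.0266, 0.0273]
orientation: [-2.001, 1.571, -2.324]
ft_force: [-1.9, -2.6, -0.4]
grip_width: 0.0003
```

>>> carry_out(jaw=[1], slide=[[0.025, 0.075, 0]], rot=[[0, 0, 0]])

```text
t: 23.55
tcp_pos: [0.6068, -0.0258, 0.0273]
orientation: [2.296, 1.571, 1.974]
ft_force: [-1.2, -2.5, -0.7]
grip_width: 0.0001
```

>>> carry_out(jaw=[1, 1], slide=[[0.025, 0.075, 0], [0.045, 0.14, 0]], rot=[[0, 0, 0], [0, 0, 0]])

```text
t: 23.8
tcp_pos: [0.6073, -0.0244, 0.0273]
orientation: [-2.5, 1.571, -2.823]
ft_force: [-2.9, -4.7, -0.9]
grip_width: -0.0004
```

>>> carry_out(jaw=[1], slide=[[0.025, 0.075, 0]], rot=[[0, 0, 0]])

```text
t: 23.92
tcp_pos: [0.6074, -0.0241, 0.0272]
orientation: [-1.73, 1.57, -2.053]
ft_force: [-3.4, -9.6, -0.3]
grip_width: 0.0001
```

>>> carry_out(jaw=[1], slide=[[0.025, 0.075, 0]], rot=[[0, 0, 0]])

```text
t: 24.05
tcp_pos: [0.6074, -0.024, 0.0272]
orientation: [-1.715, 1.569, -2.038]
ft_force: [-5.9, -14.3, 0.9]
grip_width: -0.0002
```

>>> carry_out(jaw=[1, 1, 1, 1, 1, 1, 1, 1, 1, 1], slide=[[-0.15, -0.5, 0], [-0.9, -2.85, 0], [-0.9, -2.85, 4.5], [-1.2, -2.85, 10], [-3, -1, 15], [-5.5, 2, 19], [-8.4, 5.4, 22.3], [-8.4, 5.4, 22.3], [-8.4, 5.4, 22.3], [-8.4, 5.4, 22.3]], rot=[[0, 0, 0], [0, 0, 0], [0, 0, 0], [0, 0, 0], [0, 0, 0], [0, 0, 0], [0, 0, 0], [0, 0, 0], [0, 0, 0], [0, 0, 0]])

```text
t: 25.3
tcp_pos: [0.524, 0.0305, 0.249]
orientation: [-2.844, 1.569, 3.115]
ft_force: [-0.6, 0.6, 0.2]
grip_width: 0.0001
```

```bash
python3 look.py w10 board
```

```text
t 25.3 tcp bd [-0.0587 -0.0297] [0.52395696 0.03051768 0.24897453] [-0.6  0.6  0.2]
board [ 0.5893  0.0402 -0.3212] 0.0142
stone [ 0.6514  0.1114 -0.331 ] 0.0555 in board [0.0364 0.0871] -0.0098
jaw_face [344.4, 296.0] 0.77 [ 0.0352 -0.0014]
jaw_back [302.6, 298.6] 0.6 [ 0.0379 -0.0417]
```

View pics/w10.png

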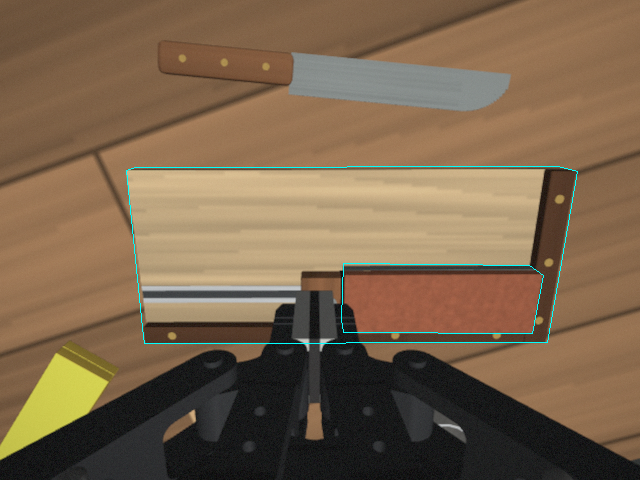

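The jaw touches the stone. Part of the view is hidden by the gripper, so I move clear for an unobstructed check.

>>> carry_out(jaw=[1, 1, 1, 1, 1, 1, 1, 1], slide=[[-2, 5, 0], [-4, 10, 0], [-6, 15, 0], [-8, 20, 0], [-10, 25, 0], [-12, 30, 0], [-12, 34, 0], [-12, 34, 0]], rot=[[0, 0, 0], [0, 0, 0], [0, 0, 0], [0, 0, 0], [0, 0, 0], [0, 0, 0], [0, 0, 0], [0, 0, 0]])

```text
t: 26.55
tcp_pos: [0.4033, 0.373, 0.2495]
orientation: [-2.297, 1.57, -2.618]
ft_force: [0.1, -0.7, -0.3]
grip_width: -0.0002
```

Run:
```python
from h import *
b0=np.load('b.npy'); n='top'; C=cam(n); im=r.get_image(n); m=stonemask(n,im)
b,e0=fit('board',[(C,hullmask(r.trace(n,'board')[0]['region']))],b0)
s,e=fit('stone',[(C,m)],[.651,.111,b[2]]); print('top',b,e0,'stone',round(e,3),tobd(b,s).round(4),(s[2]-b[2]).round(4))
for q in('jaw_face','jaw_back'): print(q,[(tobd(b,ray(C,d['at'],.028)).round(4),round(d['p'],2)) for d in r.place_of('top',q)[:1]])
A=cv2.resize(im[150:300,240:450],(798,570),interpolation=cv2.INTER_CUBIC)
cv2.imwrite('pics/t11.png',A[:,:,::-1]); print(r.get_obs()['t'])
S=r.get_image('scene'); cv2.imwrite('pics/s11.png',cv2.resize(S[210:330,180:400],(792,432),interpolation=cv2.INTER_CUBIC)[:,:,::-1])
```

```text
top [ 0.59249203  0.04099332 -0.32158194] 0.018931582541219898 stone 0.055 [0.0359 0.0873] 0.0011
jaw_face [(array([ 0.0352, -0.0041]), 0.83)]
jaw_back [(array([ 0.034 , -0.0416]), 0.6)]
26.8
```

View pics/t11.png

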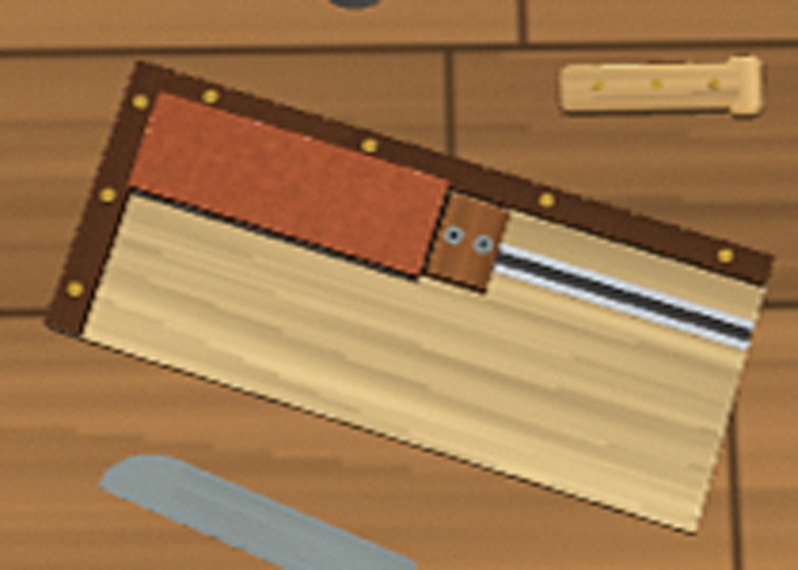

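View pics/s11.png

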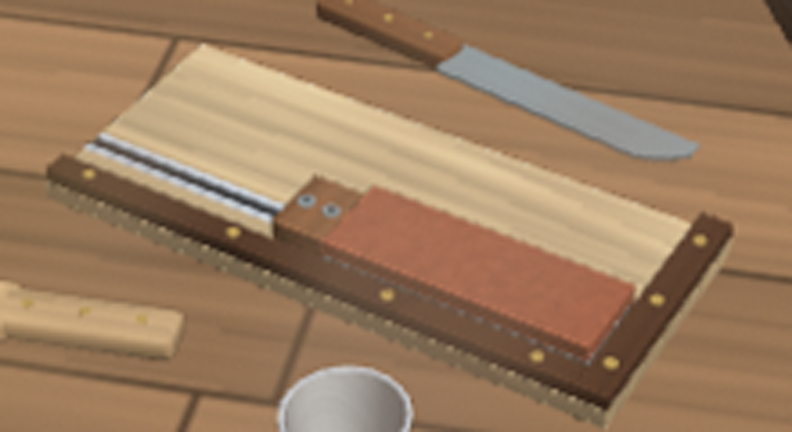

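The top crop shows the stone flush with the fence (edge 150–450) and the stop (about 150,140), with the rubber face touching its free end at (437,230). The scene view agrees, and the hand is clear.

```bash
python3 -c "
from rig import r
o=r.get_obs();print(o['t'],o['ft_force'],abs(o['qd']).max());print(r.hand_in())"
```

```text
26.85 [ 1.53993259 -1.00523895  0.87601102] 0.0029218343583496437
the job is handed in; nothing more can be done
None
```

I seated the stone in its board and handed the job in at 26.9 s. I pushed only with closed fingertips. The stone went flat to the fence, then home to the end stop. After one light re-check nudge at the fence, I slid the jaw up from behind until it met the stone. Wrist force at the firm contacts peaked at about 18 N sideways.

**Last checks (clear top view):**

| Item | Measured (board frame) | Nominal |
|---|---|---|
| Stone position | (36, 87) mm | (37, 88) mm |
| Stone yaw | 0.001 rad | 0 |
| Jaw face, y | -4 mm (top), -1.4 mm (wrist) | -2 mm |

The pictures show no gap at fence, stop or jaw. The knife, handle and tin look unmoved. The oil bottle was outside the last crops, and the hand never went near it. The hand finished well clear.

**Checks that disagreed:**
- The last wrist-camera fit gave a stone yaw of -0.010 rad, but the gripper hid part of that view.
- The scene-camera fits of the stone fitted poorly and were up to 6 mm off, so I did not use them.

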